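# Charge the detergent feeder and hold the prime dial

## Task

Load the detergent feeder: set detergent blocks one at a time on its sprung steel tray, just as many as it takes for the tray's pointer to come to rest between the two black lines of its gauge post. Then grip the spring-return dial on the control box, turn it clockwise past the first two clicks to the third and hold it there: finish while still holding the dial at the third click, because it springs back when let go. Leave the other things on the counter where they stand.

Things in the scene. Friction and masses are not known exactly. Their poses are not given: they have to be found in the camera images.
- feeder: fixed white feeder housing, 270 x 140 mm, 45 mm high, with the sprung steel tray on top. Origin: on the counter under the tray's centre; z up, x along the tray's length. At its +x end, 115 mm from the origin, stands the white gauge post (44 mm wide, top 129 mm above the counter) with two black lines on its +x face, at 92 and 73 mm above the counter
- tray (a joint): how far the sprung tray has sunk, m: 0 = unloaded top position, grows downward, stop at 0.060. It always starts somewhere from 0.003 to 0.022 down (its own ballast varies unseen); each block sinks it a further 0.0133 to 0.0147. The pointer is between the two lines from 0.026 to 0.045. It settles about half a second after a block is let go
- tray_floor (a point): centre of the upper face of the tray's floor; sinks with the tray (118 mm above the counter at joint value 0). Axes as the feeder's. Tray 188 mm along x, 108 mm along y outside, walls 4 mm thick, 10 mm above the floor; two blocks fit lengthwise in a row along x, 45 mm either side of this point. The dark pointer on its +x end is level with this point
- block_a: cream-coloured detergent block, 70 (x) x 45 (y) x 38 mm high, about 200 g, lying flat on the counter. Origin: centre of its underside, z up
- block_b: same as block_a
- block_c: same as block_a (the three are interchangeable; one or two are needed)
- control: fixed white control box, 112 x 112 mm, 60 mm high, the dial in the middle of its top; four black marks around the dial, for rest and for clicks one, two and three (the last mark is longer). Origin: centre of its underside, z up
- dial_grip (a point): point on the dial's vertical turning axis, 88 mm above the counter, at half the height of its bar grip or a little above. x along the bar towards its nose, y across it. The grey bar is about 64 mm long along x (30 mm behind the axis, nose 35 mm ahead), 16 mm wide along y; it rises from 66 to 98 mm above the counter on a disc of 36 mm radius. Turns with the dial
- dial_nose (a point): tip of the bar's nose, 33 mm ahead of the axis, at the same height as dial_grip; it points at the marks
- dial (a joint): turn of the dial, rad: 0 at rest, grows clockwise seen from above; clicks at 0.4, 0.8 and 1.2 (third), stop at 1.4. It springs back to 0 from anywhere when let go; the spring and the clicks pull with up to about 0.25 N m
- jar: bystander: small closed jar, 54 mm across, 60 mm high, standing in a row with the blocks. Origin: centre of its underside
- cup: bystander: clear measuring cup, 64 mm across, 65 mm high. Origin: centre of its underside
- brush: bystander: wooden brush lying at the far left. Origin: its underside
- bleach: bystander: blue bottle, 84 mm across, 190 mm high, at the right. Origin: centre of its underside
- tin: bystander: metal can, 70 mm across, 80 mm high, at the left. Origin: centre of its underside
There are look-alikes about, which are no part of the job. What is meant by the control is not red, and is the smaller of those in its own colour. What is shaped like the block_c but red is not meant.

How it is judged (in metres and radians):
On the way, in this order (a step that is already met when the one before it is completed fails the run):
1. the tray rests with its pointer between the two lines, the robot touching neither tray nor blocks, the dial still at rest (value of joint tray between 0.026 and 0.045 m and contact force between each of the fingers, the arm and tray below 0.1 N and contact force between the fingers and block_a below 0.1 N and contact force between the fingers and block_b below 0.1 N and contact force between the fingers and block_c below 0.1 N and velocity of joint tray between -0.005 and 0.005 m/s and value of joint dial below 0.2 rad), for 0.4 s.
2. the dial is gripped and at its third click (value of joint dial between 1.06 and 1.34 rad and contact force between the fingers and dial above 1 N), for 0.3 s.
At the end, for the whole second after the job is handed in: The robot still holds the dial (fingers press on it with over 1 N) at its third click, joint value 1.06 to 1.34 rad, not moving; the tray has sunk 26 to 45 mm, its pointer between the lines, with the robot touching neither tray nor blocks (all of step 2 and value of joint tray between 0.026 and 0.045 m and contact force between each of the fingers, the arm and tray below 0.1 N and velocity of joint dial between -0.1 and 0.1 rad/s and contact force between the fingers and block_a below 0.1 N and contact force between the fingers and block_b below 0.1 N and contact force between the fingers and block_c below 0.1 N); the arm keeps its last pose, push and grip.
It fails at once if a bystander is pushed more than 40 mm from its place (distance of any of jar, cup, brush, bleach, tin from where it was at the start of the episode above 0.04 m).
It also fails if it takes over 70 s, if anything falls off the work surface, if the arm or the gripper's body presses on something with over 40 N, if the wrist force passes 120 N, or if a joint passes its speed limit or range.

## Robot

A 6-joint arm with a two-finger parallel gripper is mounted at the origin on the work surface. World frame = base frame: x ahead of the robot, y to its left, z up, the work surface at z = 0. Lengths are in mm, angles in rad, forces in N, time in s.
With the tool pointing down it reaches from about 275 to 725 mm from the base axis. Payload 15.9 kg.
Tool frame: the origin (TCP) lies midway between the tips of the shut fingers; the grasp point (between the pads) lies 19 mm behind it (env.tcp_to_grasp is the distance from the TCP to the grasp point, in mm); z points along the fingers, y is the direction in which the jaws open and shut (so a half turn about z gives the same grasp; the last joint's range is limited). The gripper opens to 85 mm and grips with 20 to 120 N. Pads are 22 mm wide; open, the fingers measure 114 mm over their backs; the gripper's body (76 mm by 85 mm) begins 54 mm behind the grasp point. The pads swing forward as they close: fully open they stand 13 mm farther back than shut.
Start: joints at [0, 0.213, -0.034, 1.323, 0, 1.571], TCP at [499.985, -0, 231.306] pointing down, gripper open.
Joint ranges: [-2.98, 2.98], [-0.74, 1.72], [-1.14, 1.35], [-2.1, 2.04], [-1.57, 1.44], [-3.14, 3.14]. Speed limits (rad/s): [1.89, 1.89, 2.39, 2.57, 3.14, 3.14].

## Interface

Orientations are given as a unit quaternion [x, y, z, w].
In Python, from plant import env, get_image gives the robot as it stands. Calls block until the motion is done:
- env.reach(position, orientation): joint-space move of the TCP to a pose.
- env.servo_line(position, attitude=None, feed=150): straight line of the TCP; attitude=None keeps the orientation; feed is the mean speed in mm/s.
- env.goto_joints(angles): joint-space move.
- env.gripper_to(opening): finger opening in mm; the grip force is fixed at half the most; returns when the fingers have stopped.
- env.pause(seconds).
- env.inverse_kinematics(position, orientation): joint angles nearest the present ones, or None.
- env.read_state(): the state.
- get_image(name): name is "scene" or "side" or "wrist"; returns a dict with "frame" (480x640x3 uint8, red, green, blue), "intrinsics" (3x3 intrinsics, pixels), "R" (3x3) and "t" (3): a world point X has camera coordinates R X + t. Camera axes: x right, y down, z forward; pixel columns grow to the right and rows downward; lengths in mm; the calibration is good to about 2 mm. The wrist camera is an equidistant fisheye: a pixel r from the principal point sees the ray r / f radians off the axis. A picture is of the moment at which its call begins. There is no depth.
A pose or a line that the arm cannot do raises env.MotionError and nothing moves.
- env.close_job(): hands the job in, once; it reports no verdict.
The state is a dict: "time_s": time; "joint_pos": joint angles; "dq": joint speeds; "joint_efforts": joint torques, N m; "position": TCP position; "ee_rot": TCP orientation; "contact_force": force on the tool from outside, world axes, zero at the start; "ft_torque": the same for the moment, N m; "width": finger opening in mm.
Only numpy, scipy, OpenCV 4.12 (cv2) and the standard library are available. Lean on these libraries where they do the work, as an engineer would, in place of code of your own. Each camera call takes 0.05 s, during which the arm holds its last target. There are 200 camera calls.

## Working session

There is one attempt and no reset: what is moved stays moved. The work goes in short steps, each a Python script; the robot and the scene stay as the last script left them, time stands still between calls to the robot, and variables do not carry over. Pictures are saved under pics/ and viewed, about 8 in all and at most 12, crops included, and the job is handed in when it is done.

```bash
ls; mkdir -p pics
python3 - <<'E'
from plant import env,get_image
import cv2,numpy as np,pickle
d={n:get_image(n) for n in("scene","side","wrist")}
pickle.dump(d,open("d0.pkl","wb"))
for n in d:
    cv2.imwrite(f"pics/{n}0.png",d[n]["frame"][...,::-1]); print(n,d[n]["intrinsics"].tolist(),d[n]["R"].tolist() ,d[n]["t"], (-d[n]["R"].T@d[n]["t"]))
print(env.read_state())
E
```

```text
pics
scene [[452.5100193003136, 0.0, 319.48871544796106], [0.0, 452.5100193003136, 244.3339810129408], [0.0, 0.0, 1.0]] [[-0.7608318757344794, 0.6488235311297288, 0.012762535747388249], [0.5144384884690749, 0.6150024838639939, -0.5975993527630127], [-0.39558551344558507, -0.4481070969014747, -0.8016932900171521]] [ 390.87765478 -224.13981856 1567.11618375] [1032.62678891  586.47180854 1117.41212865]
side [[609.683633397546, 0.0, 320.8228353464936], [0.0, 609.683633397546, 237.43725915001173], [0.0, 0.0, 1.0]] [[0.7089462631001794, 0.7049417036074864, 0.021269474635406595], [0.4846582083089149, -0.46505916412849674, -0.7408281818201143], [-0.5123491164773137, 0.5355157965691385, -0.6713577395620292]] [-390.97991523 -185.6479011  1962.38805198] [1372.58731358 -861.60901102 1188.24714708]
wrist [[371.64829954431775, 0.0, 320.65021682076366], [0.0, 371.64829954431775, 241.0174161726178], [0.0, 0.0, 1.0]] [[0.9999991579976508, -0.0007036140752696672, -0.0010903812283169782], [-0.0003269619718735244, -0.9497509243884137, 0.31300650906845984], [-0.0012558263649614396, -0.3130058890030473, -0.9497503547509492]] [-499.36551603  -41.07277811  381.05549308] [499.83020586  79.91234379 374.21913784]
{'time_s': 0.15, 'joint_pos': array([-2.35128354e-05,  2.13269051e-01, -3.48512194e-02,  1.32352810e+00,
        6.50580119e-07,  1.57078567e+00]), 'dq': array([-0.00014696, -0.0009428 ,  0.00123762,  0.00032325, -0.00128705,
        0.00024895]), 'joint_efforts': array([ 7.54873927e-04, -6.86405826e+01,  4.87247872e+01,  1.30636684e-02,
        8.93374795e-05, -4.25830592e-06]), 'position': array([ 4.99748136e+02, -1.15451726e-02,  2.30942192e+02]), 'ee_rot': array([ 7.07111262e-01,  7.07102172e-01, -3.01007993e-04, -3.01478317e-04]), 'contact_force': array([-0.07838565, -0.90645151, -0.6153475 ]), 'ft_torque': array([-0.06108727, -0.00594214, -0.00771517]), 'width': 85.19668075756289}
```

View pics/scene0.png

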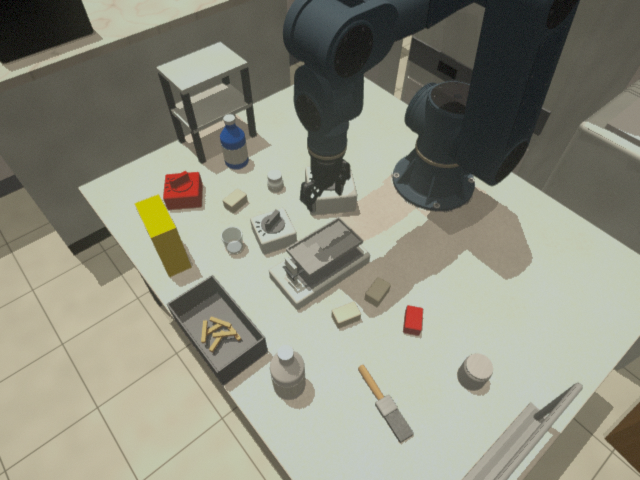

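View pics/side0.png

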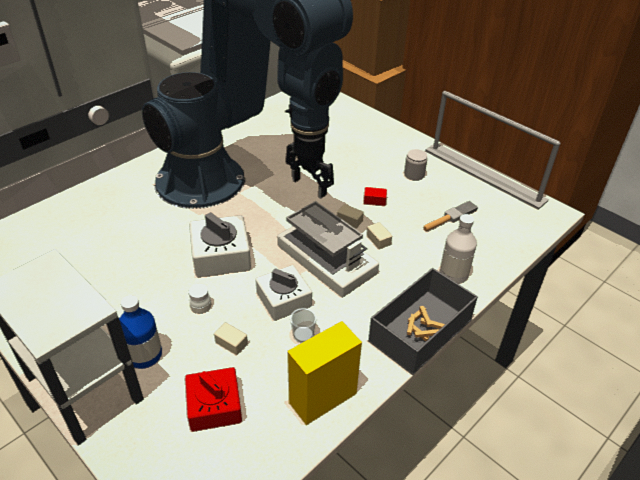

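The candidates, as scene pixels:
- **Control:** red box (183,190), big white box (332,190) and small white box (273,230). By the description it's the small white one.
- **Blocks:** cream at (235,199), (346,314) and (377,291, in the arm's shadow). The red one at (413,320) isn't meant.

Next I'll check these in an enlarged crop.

Run:
```python
import pickle,cv2,numpy as np
d=pickle.load(open("d0.pkl","rb"))
def crop(n,u,v,w,h,s): 
    c=cv2.resize(d[n]["frame"][v:v+h,u:u+w,::-1],None,fx=s,fy=s,interpolation=cv2.INTER_CUBIC)
    for x in range((u//20+1)*20,u+w,20): cv2.line(c,((x-u)*s,0),((x-u)*s,6),(0,0,255),1);cv2.putText(c,str(x),((x-u)*s-10,16),0,.35,(0,0,255),1)
    for y in range((v//20+1)*20,v+h,20): cv2.line(c,(0,(y-v)*s),(6,(y-v)*s),(0,0,255),1);cv2.putText(c,str(y),(7,(y-v)*s+4),0,.35,(0,0,255),1)
    return c
cv2.imwrite("pics/sc1.png",crop("scene",215,170,200,150,4))
cv2.imwrite("pics/si1.png",crop("side",205,200,200,150,4))
```

```text
(no output)
```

View pics/sc1.png

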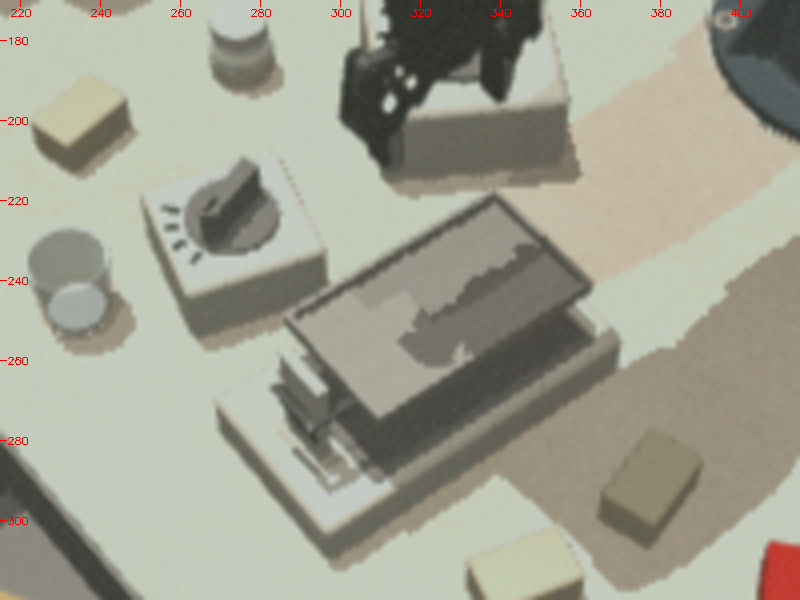

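View pics/si1.png

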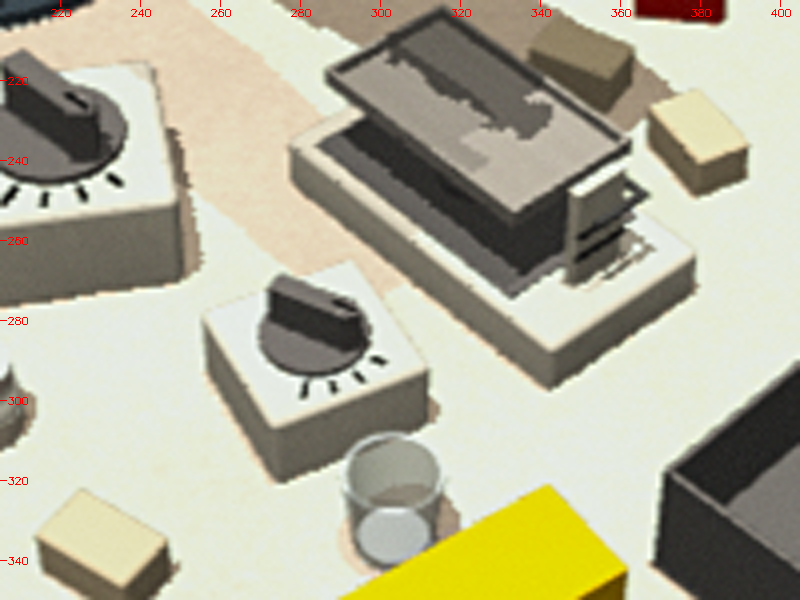

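The crops confirm the choice: the small white control, whose longest mark is the third at side (281,297), and three cream blocks. The dial rests at its first mark. Now I'll compute poses from the corner pixels.

```bash
cat > h.py <<'E'
import pickle,cv2,numpy as np
d=pickle.load(open("d0.pkl","rb"))
def plane(n,uv,z,dd=None):
    c=(dd or d)[n];p=np.asarray(uv,float);r=np.c_[p,np.ones(len(p))]@np.linalg.inv(c["intrinsics"]).T@c["R"]
    o=-c["R"].T@c["t"]; return o+r*((z-o[2])/r[:,2])[:,None]
def tri(a,b):
    P=[d[n]["intrinsics"]@np.c_[d[n]["R"],d[n]["t"]] for n in("scene","side")]
    X=cv2.triangulatePoints(*P,np.array(a,float).T,np.array(b,float).T);return (X[:3]/X[3]).T
E
python3 - <<'E'
from h import *
np.set_printoptions(precision=1,suppress=True)
q={("control",60):{"scene":[(250,218.8),(285,208),(296.5,232.5),(262,244.3)],"side":[(255.8,280),(292,265.5),(312,293),(273.8,307.5)]},
("b1",38):{"scene":[(223,201.3),(237.5,188.8),(246.8,195.5),(232.5,207)],"side":[(214,335),(225.5,322),(247.5,336.3),(236.8,345.5)]},
("b2",38):{"scene":[(378.8,277.5),(390.5,285.5),(378,300.8),(365,292.5)],"side":[(342.5,204.5),(363.5,213),(357.5,220.8),(337,211.3)]},
("b3",38):{"scene":[(331.8,310.8),(354.5,302),(360.8,313.3),(338,323)],"side":[(367.5,227.5),(380,222.5),(392,236.8),(380,241.3)]},
("tray",114):{"scene":[(287,250),(338,218.8),(363,241.3),(309.5,274.5)],"side":[(333.8,253.3),(286.3,218),(316.3,202),(362.5,236.3)]}}
for (k,z),v in q.items():
  for n in v:
    X=plane(n,v[n],z)[:,:2]; r=cv2.minAreaRect(X.astype(np.float32)); print(k,n,"mean",X.mean(0),"rect",np.round(r[1],1),round(r[2],1), "edges",np.round([np.degrees(np.arctan2(*(X[(i+1)%4]-X[i])[::-1])) for i in range(4)],1))
t=q["tray",114];print("tray tri",tri(t["scene"],t["side"]),tri(t["scene"],t["side"]).mean(0))
print("hous",plane("scene",[(269.3,271.3),(296.8,303),(370,255.8)],45),plane("side",[(342.5,287),(378.8,263.8),(277.5,237.5)],45))
print("marks rest..3 side",plane("side",[(299.5,290),(295.5,293),(288.8,296.3),(281.5,297)],60),"scene",plane("scene",[(264,234.5),(259.5,231.3),(258,226.5),(258,222)],60))
print("bystanders", plane("scene",[(235,246)],0),plane("scene",[(276,189)],0),plane("side",[(303,336)],0),plane("side",[(200,307)],0))
E
```

```text
control scene mean [ 571.4 -146.8] rect [105.5 113.3] 72.8 edges [ 162.8   71.4  -16.2 -106. ]
control side mean [ 575.3 -159.9] rect [105.4 110.2] 73.8 edges [  75.9  -16.2 -107.   164. ]
b1 scene mean [ 587.9 -331.9] rect [68.3 44. ] 13.5 edges [-166.5   98.1   10.5  -76.3]
b1 side mean [ 589.3 -342.9] rect [70.8 46.2] 15.5 edges [ 105.5    8.   -84.4 -163. ]
b2 scene mean [475.4 205.2] rect [64.8 42.6] 9.1 edges [  99.1   11.2  -77.8 -170.9]
b2 side mean [476.8 196.3] rect [74.4 40.6] 12.8 edges [  12.8  -73.5 -170.5  106.9]
b3 scene mean [592.  201.8] rect [39.3 68.2] 73.3 edges [ 163.3   73.5  -15.3 -106.8]
b3 side mean [594.7 193.8] rect [43.9 67.9] 73.6 edges [  76.2  -19.4 -106.1  163.6]
tray scene mean [528.7  38.2] rect [105.4 184.5] 87.9 edges [177.9  89.5  -3.5 -92.1]
tray side mean [529.   32.1] rect [107.9 186.5] 86.2 edges [177.9  86.2  -4.1 -94.2]
tray tri [[615.5 -20.  109.3]
 [431.  -14.  110. ]
 [436.5  94.  110.8]
 [621.4  82.2 109.1]] [526.1  35.6 109.8]
hous [[673.9 -31.6  45. ]
 [678.2  97.8  45. ]
 [417.8 112.9  45. ]] [[672.2 -43.8  45. ]
 [681.5  87.8  45. ]
 [416.7 -37.   45. ]]
marks rest..3 side [[ 613.2 -139.9   60. ]
 [ 613.6 -154.2   60. ]
 [ 610.1 -173.8   60. ]
 [ 599.2 -188.4   60. ]] scene [[ 613.2 -137.5   60. ]
 [ 616.3 -155.8   60. ]
 [ 608.9 -173.5   60. ]
 [ 598.7 -187.7   60. ]]
bystanders [[ 683.9 -199.3    0. ]] [[ 442.6 -310.2    0. ]] [[ 690.1 -201.7    0. ]] [[ 438.5 -325.8    0. ]]
```

Positions are consistent with triangulation (rounded edges explain the small plane offsets):

| Item | Position (mm) | Yaw / notes |
|---|---|---|
| Control | (573,-153) | nose at rest about +18°, third click about -51° |
| Tray | (526,36) | -3°, rim about 110, so about 18 mm sunk |
| Block 3 | (593,198) | -16° |

Picking block 3 first.

```bash
cat >> h.py <<'E'
from scipy.spatial.transform import Rotation
def quat(phi):  # tool down, jaw (tool y) along world angle phi (deg)
    s,c=np.sin(np.radians(phi)),np.cos(np.radians(phi))
    return Rotation.from_matrix(np.array([[-s,c,0],[c,s,0],[0,0,-1.]])).as_quat()
E
python3 - <<'E'
from h import *; from plant import env
for p,f in(((593,198,4),74),((481,38,107),87),((573,-153,80),108),((573,-153,80),39),((573,-153,80),-72),((573,-153,80),-141)):
    j=env.inverse_kinematics(np.array(p,float),quat(f)); print(p,f,None if j is None else np.round(j,2))
env.gripper_to(70)
env.reach(np.array([593,198,150.]),quat(74)); env.servo_line(np.array([593,198,4.]))
env.gripper_to(0); print(env.read_state()["width"])
env.servo_line(np.array([593,198,220.])); s=env.read_state(); print(s["width"],s["contact_force"],s["time_s"],s["joint_pos"])
E
```

```text
(593, 198, 4) 74 [ 0.32  0.6  -0.06  0.92  0.    0.6 ]
(481, 38, 107) 87 [ 0.08  0.24 -0.32  1.01  0.    0.13]
(573, -153, 80) 108 [-0.26  0.47 -0.06  1.04  0.   -0.58]
(573, -153, 80) 39 [-0.26  0.47 -0.06  1.04  0.    0.63]
(573, -153, 80) -72 [-0.26  0.47 -0.06  1.04  0.    2.57]
(573, -153, 80) -141 [-0.26  0.47 -0.06  1.04  0.   -2.51]
44.45494245007896
44.41378157244239 [ 0.16324288  0.82852203 -1.11764065] 4.45 [3.22232029e-01 4.85544531e-01 3.21503334e-01 1.40789593e+00
 1.76311423e-05 6.01495943e-01]
```

Run:
```python
from h import *; from plant import env,get_image
A=lambda *p:np.array(p,float)
env.reach(A(481,38,220),quat(87)); env.servo_line(A(481,38,107),feed=100); print(env.read_state()["contact_force"])
env.gripper_to(58); env.servo_line(A(481,38,250)); env.reach(A(400,150,300),quat(87)); env.pause(.3)
D={n:get_image(n) for n in("scene","side")}; pickle.dump(D,open("d1.pkl","wb"))
a=cv2.resize(D["scene"]["frame"][200:320,255:385],(520,480),interpolation=cv2.INTER_CUBIC); b=cv2.resize(D["side"]["frame"][230:280,335:380],(450*8//10,400),interpolation=cv2.INTER_CUBIC)
c=cv2.resize(D["side"]["frame"][190:300,270:390],(400,367),interpolation=cv2.INTER_CUBIC)
im=np.zeros((600,800,3),np.uint8); im[:367,:400]=c; im[:400,400:760]=b; im[370:600,:249]=cv2.resize(a,(249,230))
cv2.imwrite("pics/p1.png",im[...,::-1]); print(env.read_state()["time_s"])
```

```text
[ 0.13804723 -0.23423738 -0.95648638]
8.9667
```

View pics/p1.png

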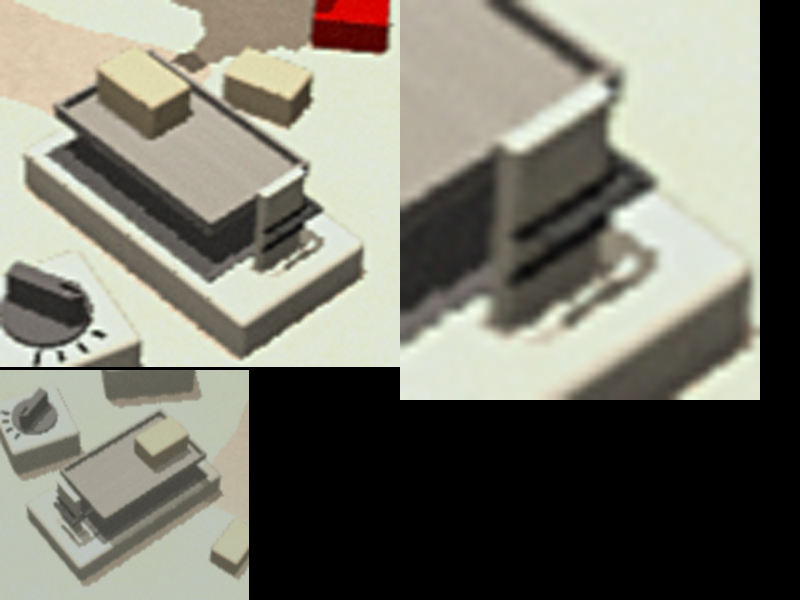

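The block is on the tray. To tell the pointer from the lines, I'll take an enlarged side crop and draw the model's line positions beside it.

Run:
```python
from h import *
D=pickle.load(open("d1.pkl","rb")); y=np.radians(-3); R=np.array([[np.cos(y),-np.sin(y)],[np.sin(y),np.cos(y)]])
def P(n,x,yy,z):
    c=D[n]; X=np.r_[R@[x,yy]+[526,36],z]; p=c["intrinsics"]@(c["R"]@X+c["t"]); return p[:2]/p[2]
def crop(n,u,v,w,h,s):
    c=np.ascontiguousarray(cv2.resize(D[n]["frame"][v:v+h,u:u+w,::-1],None,fx=s,fy=s,interpolation=cv2.INTER_CUBIC))
    T=lambda p:tuple(int(k) for k in ((p-[u,v]+.5)*s))
    for z,col in((129,(0,160,0)),(92,(0,0,255)),(73,(255,0,0))):
        for e in(-22,22): cv2.circle(c,T(P(n,117,e,z)),3,col,-1)
    for k in(85,91,97,103,109,115): 
        cv2.circle(c,T(P(n,94,54,k)),2,(255,0,255),-1); cv2.circle(c,T(P(n,94,-54,k)),2,(255,0,255),-1)
    return c
b=np.zeros((600,800,3),np.uint8); a=crop("side",320,212,65,75,8); b[:600,:520]=a
a=crop("scene",270,235,46,70,6);b[:420,524:800]=a
cv2.imwrite("pics/p2.png",b)
```

```text
(no output)
```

View pics/p2.png

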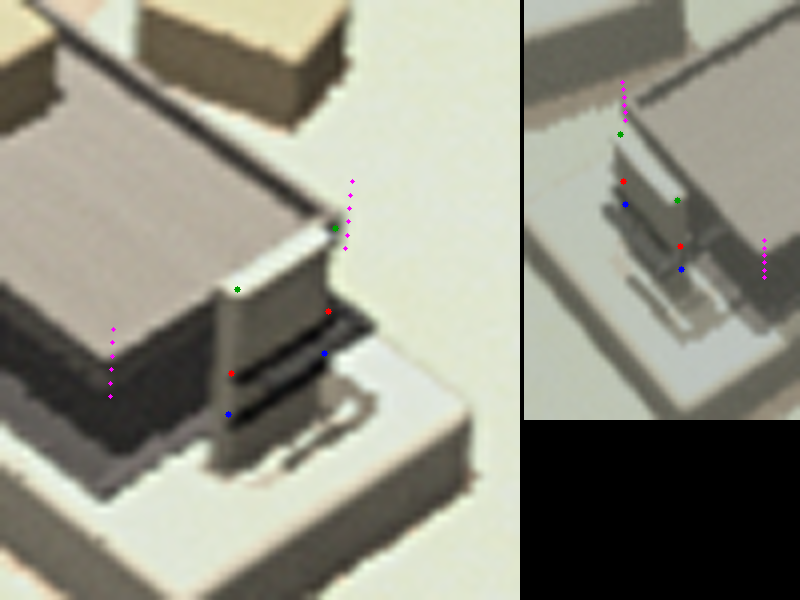

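Run:
```python
from h import *
np.set_printoptions(precision=1,suppress=True)
print("rim now",tri([(286.8,251.8),(309.7,276.5)],[(333.5,256.5),(361.6,239)]))
print("post top",tri([(285,258.2),(296,268.3)],[(349.1,247.9),(360.5,241)]))
o=-.375
print("rim before",tri(np.array([(287,250),(338,218.8),(363,241.3),(309.5,274.5)])+o,np.array([(333.8,253.3),(286.3,218),(316.3,202),(362.5,236.3)])+o).mean(0))
```

```text
rim now [[615.9 -21.3  99.3]
 [619.9  81.8  98.3]]
post top [[642.3   8.2 127.4]
 [641.2  51.6 124.2]]
rim before [526.1  34.5 111.4]
```

The numbers put the tray at about 27–31 mm, which is inside but close to the upper line (26). I'll check directly with a close wrist view from the gauge's side.

```bash
cat >> h.py <<'E'
def fish(c,X):
    p=c["R"]@np.asarray(X,float)+c["t"]; th=np.arctan2(np.hypot(*p[:2]),p[2]); k=c["intrinsics"]
    return k[:2,2]+k[0,0]*th*p[:2]/np.hypot(*p[:2])
E
python3 - <<'E'
from h import *; from plant import env
# tool->cam offset from start pose
c0=d["wrist"]; R0=Rotation.from_quat(quat(0)).as_matrix(); Rc=c0["R"]@R0; oc=R0.T@(-c0["R"].T@c0["t"]-np.array([499.75,0,230.94]))
print(oc.round(1))
for tilt in(0,10,20,30):
 for phi in(-70,-60,-50,-40):
  for p in((660,150,60),(680,150,60),(640,190,60),(680,130,60)):
    R=Rotation.from_quat(quat(phi)).as_matrix()@Rotation.from_euler("y",-tilt,degrees=True).as_matrix()
    # tilt about tool y
    pos=np.array(p,float); C=dict(R=Rc@R.T,intrinsics=c0["intrinsics"]); cam=pos+R@oc; C["t"]=-C["R"]@cam
    u=fish(C,(645,36,88)); j=env.inverse_kinematics(pos,Rotation.from_matrix(R).as_quat())
    v=cam-[645,36,88]; el=np.degrees(np.arctan2(v[2],np.hypot(*v[:2])))
    f=fish(C,pos)
    if j is not None and 20<u[0]<620 and 20<u[1]<460: print(tilt,phi,p,cam.round(),u.round(),round(el,1),"tcp px",f.round(), np.round(j,2))
E
```

```text
[ 7.990e+01  1.000e-01 -1.433e+02]
0 -70 (660, 150, 60) [735. 177. 203.] [525. 422.] 34.5 tcp px [321. 312.] [0.22 0.65 0.19 1.11 0.   3.02]
0 -70 (680, 150, 60) [755. 177. 203.] [503. 448.] 32.8 tcp px [321. 312.] [0.22 0.69 0.27 1.15 0.   3.01]
0 -70 (640, 190, 60) [715. 217. 203.] [593. 400.] 30.7 tcp px [321. 312.] [0.29 0.63 0.16 1.1  0.   3.08]
0 -70 (680, 130, 60) [755. 157. 203.] [474. 445.] 35.1 tcp px [321. 312.] [0.19 0.69 0.25 1.14 0.   2.98]
0 -60 (660, 150, 60) [729. 190. 203.] [498. 447.] 33.3 tcp px [321. 312.] [0.22 0.65 0.19 1.11 0.   2.84]
0 -60 (640, 190, 60) [709. 230. 203.] [564. 435.] 29.4 tcp px [321. 312.] [0.29 0.63 0.16 1.1  0.   2.91]
10 -70 (660, 150, 60) [757. 185. 187.] [516. 415.] 28.0 tcp px [321. 312.] [ 0.23  0.84  0.52  1.43 -0.02  3.03]
10 -70 (680, 150, 60) [777. 185. 187.] [493. 436.] 26.4 tcp px [321. 312.] [ 0.23  0.89  0.62  1.48 -0.02  3.02]
10 -70 (640, 190, 60) [737. 225. 187.] [583. 396.] 25.2 tcp px [321. 312.] [ 0.29  0.82  0.48  1.41 -0.01  3.09]
10 -70 (680, 130, 60) [777. 165. 187.] [466. 434.] 28.2 tcp px [321. 312.] [ 0.2   0.88  0
[... 1808 characters left out ...]
.08  1.83 -0.14  2.75]
20 -50 (640, 190, 60) [735. 270. 167.] [508. 431.] 17.6 tcp px [321. 312.] [ 0.34  1.02  0.83  1.71 -0.12  2.81]
20 -50 (680, 130, 60) [775. 210. 167.] [405. 440.] 20.1 tcp px [321. 312.] [ 0.26  1.11  1.01  1.79 -0.15  2.72]
20 -40 (660, 150, 60) [740. 245. 167.] [422. 444.] 19.1 tcp px [321. 312.] [ 0.31  1.    0.79  1.66 -0.18  2.61]
20 -40 (680, 150, 60) [760. 245. 167.] [394. 453.] 18.4 tcp px [321. 312.] [ 0.3   1.07  0.95  1.74 -0.19  2.6 ]
20 -40 (640, 190, 60) [720. 285. 167.] [473. 446.] 17.0 tcp px [321. 312.] [ 0.37  0.98  0.76  1.65 -0.17  2.66]
20 -40 (680, 130, 60) [760. 225. 167.] [377. 446.] 19.7 tcp px [321. 312.] [ 0.28  1.05  0.89  1.71 -0.19  2.57]
```

Run:
```python
from h import *; from plant import env,get_image
A=lambda *p:np.array(p,float)
q=(Rotation.from_quat(quat(-70))*Rotation.from_euler("y",-10,degrees=True)).as_quat()
env.gripper_to(0); env.reach(A(640,150,200),q); env.servo_line(A(660,150,65)); env.pause(.2)
w=get_image("wrist"); pickle.dump(w,open("w1.pkl","wb"))
f=w["frame"][330:480,440:640,::-1]; cv2.imwrite("pics/w1.png",cv2.resize(f,None,fx=4,fy=4,interpolation=cv2.INTER_CUBIC))
for z in(129,92,73): print(z,[((fish(w,(641,y,z))-[440,330]+.5)*4).round() for y in(8,52)])
print(env.read_state()["time_s"])
```

```text
129 [array([502., 570.]), array([278., 586.])]
92 [array([410., 361.]), array([192., 343.])]
73 [array([364., 264.]), array([152., 235.])]
13.0917
```

View pics/w1.png

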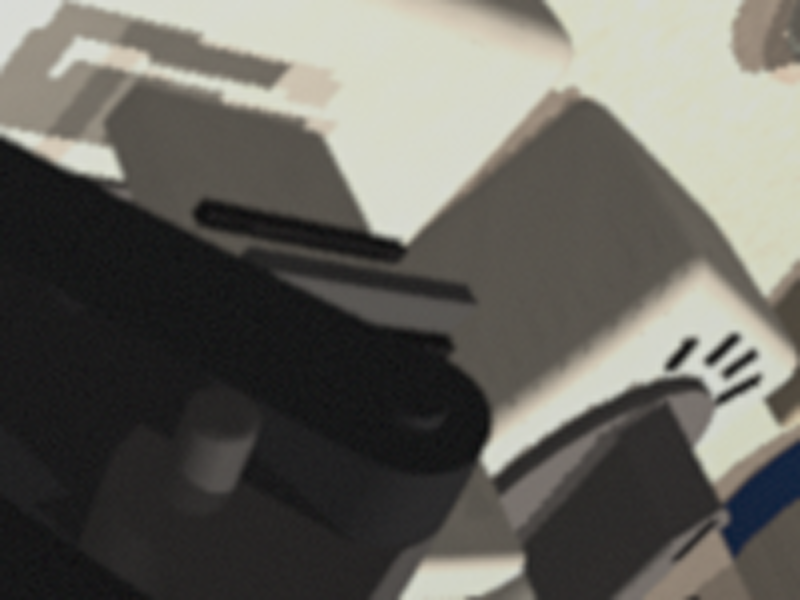

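Run:
```python
from h import *
w=pickle.load(open("w1.pkl","rb")); k=w["intrinsics"]
def wr(x,y):
    p=np.array([x/4+440-.375,y/4+330-.375])-k[:2,2]; th=np.hypot(*p)/k[0,0]; p/=np.hypot(*p)
    return -w["R"].T@w["t"], w["R"].T@np.r_[p*np.sin(th),np.cos(th)]
def sc(u,v):
    c=d["scene"]; r=c["R"].T@np.linalg.inv(c["intrinsics"])@[u,v,1]; return -c["R"].T@c["t"], r/np.linalg.norm(r)
def near(a,b):
    (o,r),(p,s)=a,b; t=np.linalg.lstsq(np.c_[r,-s],p-o,rcond=None)[0]; x,y=o+r*t[0],p+s*t[1]; return ((x+y)/2).round(1),np.linalg.norm(x-y).round(1)
print("pointer tip",near(wr(470,297),sc(283,269)))
for nm,p,z in(("line73",(402,250),73),("line92",(450,347),92)):
    o,r=wr(*p); print(nm,(o+r*(z-o[2])/r[2]).round(1))
for x in(641,648,655,660):
    o,r=wr(470,297); print("ptr at x",x,(o+r*(x-o[0])/r[0]).round(1))
```

```text
pointer tip (array([658.5,  15.1,  95.5]), np.float64(1.0))
line73 [645.    2.5  73. ]
line92 [644.5   1.8  92. ]
ptr at x 641 [641.  -16.1  77.8]
ptr at x 648 [648.   -4.   84.7]
ptr at x 655 [655.    8.1  91.6]
ptr at x 660 [660.   16.7  96.6]
```

Run:
```python
from h import *; from plant import env,get_image
A=lambda *p:np.array(p,float)
c0=d["wrist"]; R0=Rotation.from_quat(quat(0)).as_matrix(); Rc=c0["R"]@R0; oc=A(79.9,.1,-143.3)
best=None
for tilt in(14,17,20,23):
 for phi in(-75,-70,-65,-60):
  for x in(620,640,660):
   for y in(160,180,200):
    for z in(15,30):
     R=Rotation.from_quat(quat(phi)).as_matrix()@Rotation.from_euler("y",-tilt,degrees=True).as_matrix()
     pos=A(x,y,z); cam=pos+R@oc; C=dict(R=Rc@R.T,intrinsics=c0["intrinsics"]); C["t"]=-C["R"]@cam
     U=[fish(C,(x2,y2,z2)) for x2,y2,z2 in((641,8,70),(641,52,70),(660,8,92),(641,52,110))]
     v=cam-[645,30,88]; el=np.arctan2(v[2],np.hypot(*v[:2]))
     face=np.arctan2(v[1],v[0])
     if all(15<u[0]<625 and 15<u[1]<465 for u in U) and min(u[0] for u in U)>480:
      q=Rotation.from_matrix(R).as_quat()
      if env.inverse_kinematics(pos,q) is not None and env.inverse_kinematics(pos+[0,0,60],q) is not None:
       k=el+.2*face
       if best is None or k<best[0]: best=(k,tilt,phi,pos,q,np.degrees(el),np.degrees(face),cam,U)
print(best)
_,t,ph,pos,q=best[:5]
env.reach(pos+A(0,0,60),q); env.servo_line(pos); env.pause(.2)
w=get_image("wrist"); pickle.dump(w,open("w2.pkl","wb"))
f=w["frame"][330:480,440:640,::-1]; f=cv2.flip(cv2.resize(f,None,fx=4,fy=4,interpolation=cv2.INTER_CUBIC),-1); cv2.imwrite("pics/w2.png",f)
print(env.read_state()["time_s"])
```

```text
NoneTraceback (most recent call last):
  File "<stdin>", line 21, in <module>
TypeError: 'NoneType' object is not subscriptable
```

```bash
cat > view2.py <<'E'
from h import *; from plant import env,get_image
A=lambda *p:np.array(p,float)
c0=d["wrist"]; R0=Rotation.from_quat(quat(0)).as_matrix(); Rc=c0["R"]@R0; oc=A(79.9,.1,-143.3)
L=[]
for tilt in(10,14,17,20):
 for phi in(-75,-70,-65,-60,-50):
  for x in(600,620,640,660):
   for y in(150,170,190,220):
    for z in(15,30,45):
     R=Rotation.from_quat(quat(phi)).as_matrix()@Rotation.from_euler("y",-tilt,degrees=True).as_matrix()
     pos=A(x,y,z); cam=pos+R@oc; C=dict(R=Rc@R.T,intrinsics=c0["intrinsics"]); C["t"]=-C["R"]@cam
     U=np.array([fish(C,p) for p in((645,8,70),(645,30,70),(660,8,90),(645,8,100))])
     v=cam-[645,30,88]; el=np.degrees(np.arctan2(v[2],np.hypot(*v[:2]))); face=np.degrees(np.arctan2(v[1],v[0]))
     if U.min()>5 and U[:,0].max()<635 and U[:,1].max()<472 and U[:,0].min()>470 and face<72:
      q=Rotation.from_matrix(R).as_quat()
      if env.inverse_kinematics(pos,q) is not None and env.inverse_kinematics(pos+[0,0,60],q) is not None: L.append((el,face,tilt,phi,pos,q,U))
L.sort(key=lambda a:a[0]); print(len(L))
el,face,t,ph,pos,q,U=L[0]; print(el,face,t,ph,pos,U.round())
env.reach(pos+A(0,0,60),q); env.servo_line(pos); env.pause(.2)
w=get_image("wrist"); pickle.dump(w,open("w2.pkl","wb"))
f=w["frame"][330:480,440:640,::-1]; f=cv2.flip(cv2.resize(f,None,fx=4,fy=4,interpolation=cv2.INTER_CUBIC),-1); cv2.imwrite("pics/w2.png",f)
print(env.read_state()["time_s"])
E
python3 view2.py
```

```text
192
10.213036135713397 52.91970111735401 20 -75 [640. 150.  15.] [[594. 419.]
 [568. 422.]
 [628. 438.]
 [612. 470.]]
14.4
```

View pics/w2.png

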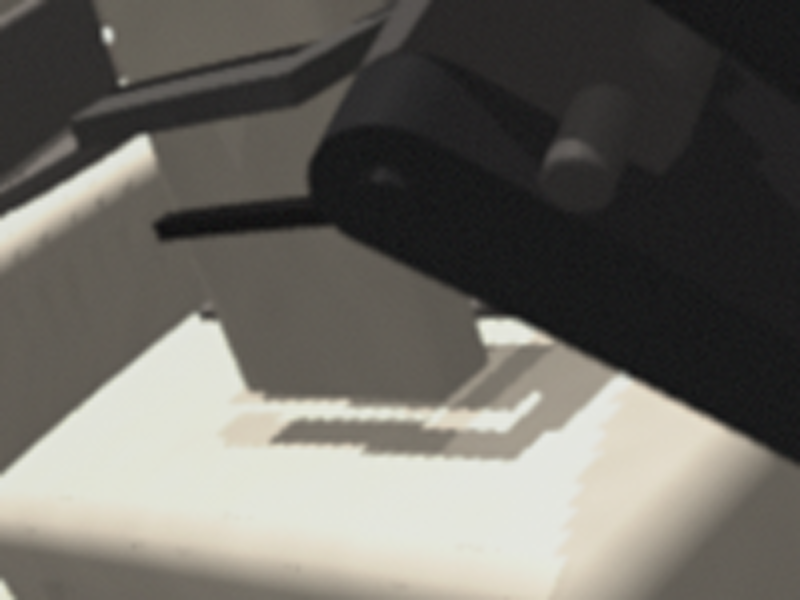

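This view shows the pointer well above the lower line (left end at 160,230) and just under the upper black line. I'll solve its height jointly across all views, using the known line heights to remove camera bias.

Run:
```python
from h import *
from scipy.optimize import least_squares
D=pickle.load(open("d1.pkl","rb")); cams=[pickle.load(open("w1.pkl","rb")),pickle.load(open("w2.pkl","rb")),D["side"],D["scene"]]
c1=lambda x,y:np.array([440+(x+.5)/4-.5,330+(y+.5)/4-.5]); c2=lambda x,y:c1(799-x,599-y)
cs=lambda x,y:np.array([320+(x+.5)/8-.5,212+(y+.5)/8-.5]); cc=lambda x,y:np.array([270+(x-523.5)/6-.5,235+(y+.5)/6-.5])
# cam, what, pixel, sigma
obs=[(0,"l73",c1(402,252),.7),(0,"l92",c1(450,347),.7),(0,"p",c1(469,294),.7),
(1,"l73",c2(158,229),.7),(1,"base",c2(249,392),1),(1,"p",c2(76,134),.7),
(2,"l73",cs(230,422),.7),(2,"l92",cs(232,379),.7),(3,"p",cc(605,207),1.)]
def proj(c,X,r):
    C=dict(c); C["R"]=Rotation.from_rotvec(r).as_matrix()@c["R"]; C["t"]=Rotation.from_rotvec(r).as_matrix()@c["t"]
    if c in cams[:2] if False else (c is cams[0] or c is cams[1]): return fish(C,X)
    p=C["intrinsics"]@(C["R"]@X+C["t"]); return p[:2]/p[2]
def f(v,o=obs):
    X={"l73":np.r_[v[:2],73],"l92":np.r_[v[:2],92],"base":np.r_[v[:2],45],"p":v[2:5]}; r=v[5:].reshape(4,3)
    e=[(proj(cams[i],X[n],r[i])-px)/s for i,n,px,s in o]
    return np.r_[np.concatenate(e),(r[:2]/.012).ravel(),(r[2:]/.0015).ravel()]
for o in(obs,obs[:-1]):
    s=least_squares(f,np.r_[645,5,658,10,90,np.zeros(12)],args=(o,)); C=np.linalg.inv(s.jac.T@s.jac)
    print(s.x[:5].round(1),"sd",np.sqrt(np.diag(C))[:5].round(2),"cost",round(s.cost,1),(s.fun[:2*len(o)]).round(1))
```

```text
[645.3   4.1 657.7  13.2  92.9] sd [1.68 2.02 1.65 2.07 0.8 ] cost 8.8 [ 0.  -0.  -0.2  0.1  0.1 -0.1 -1.8  0.7  2.8 -1.4 -0.2  0.1 -0.1  0.1
  0.1  0.3 -0.3 -0.1]
[645.5   3.9 657.8  12.8  92.9] sd [1.82 2.19 1.86 2.42 0.8 ] cost 8.7 [ 0.  -0.  -0.2  0.   0.2 -0.1 -1.8  0.8  2.8 -1.4 -0.1  0.  -0.1  0.1
  0.   0.3]
```

Run:
```python
from h import *
def z(f,u,v,w,h,s,fl):
    f=f[v:v+h,u:u+w,::-1].astype(float); f=np.clip(255*(f/160)**.6,0,255).astype(np.uint8); f=cv2.resize(f,None,fx=s,fy=s,interpolation=cv2.INTER_CUBIC); return cv2.flip(f,-1) if fl else f
a=z(pickle.load(open("w1.pkl","rb"))["frame"],495,375,66,45,6,1); b=z(pickle.load(open("w2.pkl","rb"))["frame"],540,415,100,65,6,1)
im=np.zeros((600,800,3),np.uint8); im[:270,:396]=a; im[:390-0,400:800]=b[:390,200:600]
b2=z(pickle.load(open("d1.pkl","rb"))["side"]["frame"],345,238,40,32,10,0); im[275:595,:400]=b2
cv2.imwrite("pics/z.png",im)
```

```text
(no output)
```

View pics/z.png

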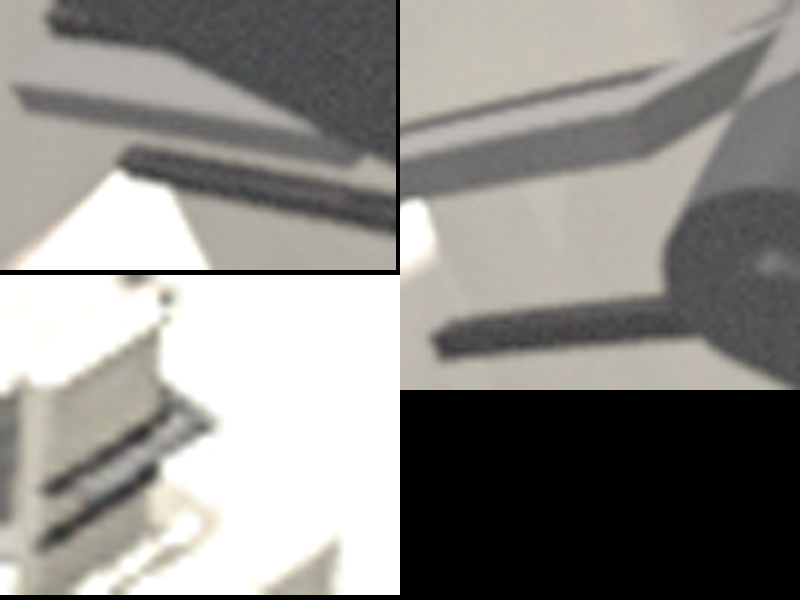

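After one block the pointer comes out at 92.5–93 mm (about 25–26 mm sunk). That's on the upper line, not clearly below it. A second block puts it at about 39 mm, well inside for every estimate I have, so I'll add block 2 from (476,201), +10.5°.

Run:
```python
from h import *; from plant import env,get_image
A=lambda *p:np.array(p,float)
p=env.read_state()["position"]; env.servo_line(A(p[0],p[1],200)); env.gripper_to(70)
env.reach(A(476,201,150),quat(100.5)); env.servo_line(A(476,201,4)); env.gripper_to(0); print(env.read_state()["width"])
env.servo_line(A(476,201,220)); w=env.read_state()["width"]; print(w)
assert w>40
env.reach(A(571,33,220),quat(87)); env.servo_line(A(571,33,100),feed=100); print(env.read_state()["contact_force"])
env.gripper_to(58); env.servo_line(A(571,33,250)); env.reach(A(450,-20,330),quat(87)); env.pause(.7)
D={n:get_image(n) for n in("scene","side")}; pickle.dump(D,open("d2.pkl","wb"))
b=np.zeros((600,800,3),np.uint8)
b[:480,:480]=cv2.resize(D["side"]["frame"][200:300,275:375],(480,480),interpolation=cv2.INTER_CUBIC)
b[:320,480:]=cv2.resize(D["scene"]["frame"][200:320,250:370],(320,320),interpolation=cv2.INTER_CUBIC)
b[330:600,500:740]=cv2.resize(D["side"]["frame"][235:280,345:385],(240,270),interpolation=cv2.INTER_CUBIC)
cv2.imwrite("pics/p3.png",b[...,::-1]); print(env.read_state()["time_s"])
```

```text
Traceback (most recent call last):
plant.MotionError: the arm cannot follow that straight line within its joint ranges
```

Nothing moved. I'll rise 60 mm, which is the way I came down, then go joint-space.

```bash
cat > p2.py <<'E'
from h import *; from plant import env,get_image
A=lambda *p:np.array(p,float)
p=env.read_state()["position"]; env.servo_line(A(p[0],p[1],75)); env.reach(A(560,210,200),quat(-70)); env.gripper_to(70)
env.reach(A(476,201,150),quat(100.5)); env.servo_line(A(476,201,4)); env.gripper_to(0); print(env.read_state()["width"])
env.servo_line(A(476,201,220)); w=env.read_state()["width"]; print(w)
assert w>40
env.reach(A(571,33,220),quat(87)); env.servo_line(A(571,33,100),feed=100); print(env.read_state()["contact_force"])
env.gripper_to(58); env.servo_line(A(571,33,250)); env.reach(A(450,-20,330),quat(87)); env.pause(.7)
D={n:get_image(n) for n in("scene","side")}; pickle.dump(D,open("d2.pkl","wb"))
b=np.zeros((600,800,3),np.uint8)
b[:480,:480]=cv2.resize(D["side"]["frame"][200:300,275:375],(480,480),interpolation=cv2.INTER_CUBIC)
b[:320,480:]=cv2.resize(D["scene"]["frame"][200:320,250:370],(320,320),interpolation=cv2.INTER_CUBIC)
b[330:600,500:740]=cv2.resize(D["side"]["frame"][235:280,345:385],(240,270),interpolation=cv2.INTER_CUBIC)
cv2.imwrite("pics/p3.png",b[...,::-1]); print(env.read_state()["time_s"])
E
python3 p2.py
```

```text
44.675868373036806
44.496685977715835
[ 0.8820072  -0.34163387 -1.45321925]
31.6833
```

View pics/p3.png

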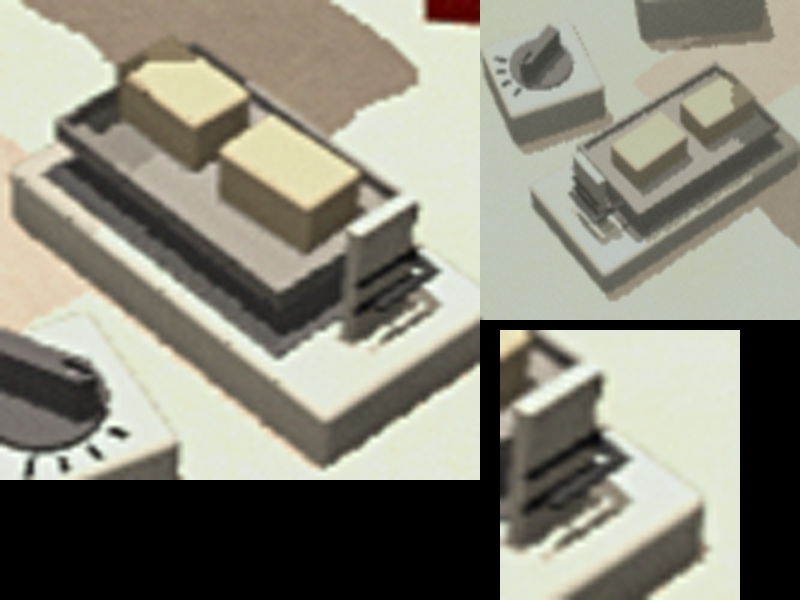

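Both blocks sit in the tray, and the pointer is now drawn in the lower half between the lines (crop 560–630, 460–490). I'll compare numbers, then look at the dial from above.

Run:
```python
from h import *; from plant import env,get_image
A=lambda *p:np.array(p,float)
print("rim z",tri([(287.1,255.8)],[(333.4,260.4)]))
env.gripper_to(50); env.reach(A(573,-153,170),quat(108)); env.pause(.1)
w=get_image("wrist"); pickle.dump(w,open("w3.pkl","wb"))
f=np.ascontiguousarray(w["frame"][...,::-1]); 
t=np.radians(18); T=lambda X:fish(w,X)
c=[T((573,-153,98)),T((573+33*np.cos(t),-153+33*np.sin(t),98)),T((573-28*np.cos(t),-153-28*np.sin(t),98))]; print(np.round(c))
u,v=(np.mean(c,0)-[100,75]).astype(int); v=min(max(v,0),330);u=min(max(u,0),440)
g=np.ascontiguousarray(cv2.resize(f[v:v+150,u:u+200],None,fx=4,fy=4,interpolation=cv2.INTER_CUBIC))
for p in c: cv2.circle(g,tuple(int(k) for k in (p-[u,v]+.5)*4),3,(0,0,255),-1)
print(u,v); cv2.imwrite("pics/w3.png",g); print(env.read_state()["time_s"])
```

```text
rim z [[615.86020252 -19.92840228  83.54569013]]
[[321. 254.]
 [321. 301.]
 [321. 210.]]
220 179
33.0417
```

View pics/w3.png

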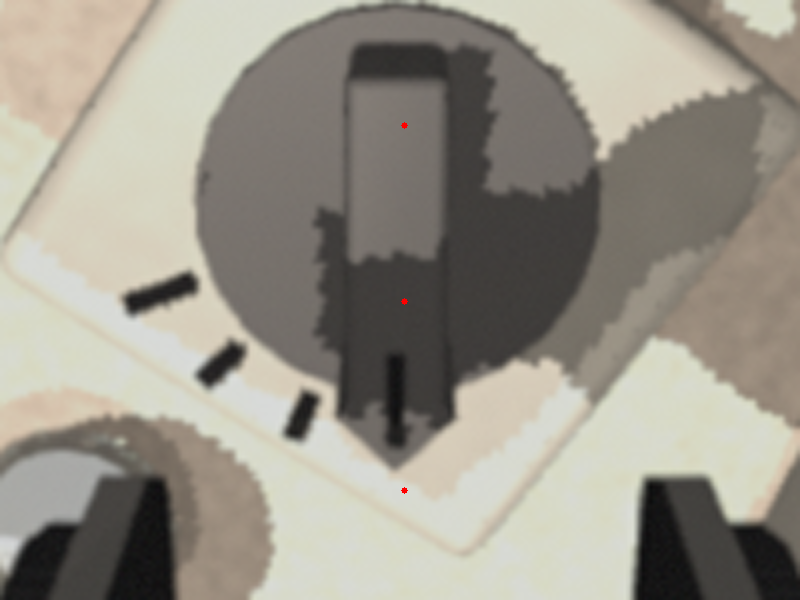

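Run:
```python
from h import *
np.set_printoptions(precision=1,suppress=True)
S=np.array([(250,218.8),(285,208),(296.5,232.5),(262,244.3)])-.375; Q=np.array([(255.8,280),(292,265.5),(312,293),(273.8,307.5)])-.375
X=tri(S,Q[[3,0,1,2]]); print(X,X.mean(0))
w=pickle.load(open("w3.pkl","rb"));k=w["intrinsics"]
def W(x,y,z):
    p=np.array([220+(x+.5)/4-.5,179+(y+.5)/4-.5])-k[:2,2]; th=np.hypot(*p)/k[0,0]; p=p/np.hypot(*p)
    r=w["R"].T@np.r_[p*np.sin(th),np.cos(th)]; o=-w["R"].T@w["t"]; return (o+r*(z-o[2])/r[2])[:2]
m=np.array([W(301,414,60),W(221,363,60),W(160,292,60)]); print("marks 1,2,3",m)
print("nose,back", W(396,468,98),W(397,78,98),"axis",W(396,468,98)-35*np.array([np.cos(np.radians(18)),np.sin(np.radians(18))]))
print("disc edges z66",[W(*p,66) for p in((197,200),(600,200),(397,4))])
print("corners",[W(*p,57) for p in((8,255),(462,552))])
```

```text
[[ 606.1 -221.1   53.2]
 [ 498.5 -188.9   48.5]
 [ 530.1  -88.7   52.8]
 [ 635.9 -119.1   52.1]] [ 567.7 -154.5   51.6]
marks 1,2,3 [[ 614.  -160.2]
 [ 608.7 -177.4]
 [ 598.7 -192. ]]
nose,back [ 601.  -145.3] [ 539.8 -164.9] axis [ 567.7 -156.1]
disc edges z66 [array([ 577.6, -189.8]), array([ 555.8, -122.5]), array([ 534., -167.])]
corners [array([ 601.9, -221.7]), array([ 634.6, -121. ])]
```

The two sources agree on the dial axis at about (567.7,-155.5), with the nose at 17.8°. Grip there, check side force, then turn about the axis.

Run:
```python
from h import *; from plant import env,get_image
np.set_printoptions(precision=2,suppress=True)
A=lambda *p:np.array(p,float)
c=A(567.6,-155.6,71); up=c+A(0,0,60)
env.reach(up,quat(107.8)); env.servo_line(c,feed=100); s=env.read_state(); print(s["contact_force"],s["ft_torque"],s["position"])
env.gripper_to(0); s=env.read_state(); print(s["width"],s["contact_force"],s["ft_torque"],s["position"],s["time_s"])
```

```text
[-0.28 -0.1   0.74] [-0.01 -0.02  0.01] [ 568.16 -155.69   71.89]
15.028584284082262 [-1.44  1.93  6.11] [ 0.3   0.33 -0.06] [ 567.94 -155.57   71.74] 34.475
```

Gripped with small side forces. Turning in steps.

Run:
```python
from h import *; from plant import env,get_image
np.set_printoptions(precision=2,suppress=True)
A=lambda *p:np.array(p,float); c=A(567.6,-155.6,71)
for a in(.3,.6,.9,1.22):
    env.reach(c,quat(107.8-np.degrees(a))); s=env.read_state()
    print(a,s["width"],s["contact_force"],s["ft_torque"],s["position"],s["joint_pos"][5],s["time_s"])
env.pause(.6); s=env.read_state(); print(s["contact_force"],s["ft_torque"],s["width"])
D={n:get_image(n) for n in("scene","side")}; pickle.dump(D,open("d3.pkl","wb"))
f=np.ascontiguousarray(D["side"]["frame"][190:340,210:390,::-1]); cv2.imwrite("pics/p4.png",cv2.resize(f,None,fx=4,fy=4,interpolation=cv2.INTER_CUBIC))
```

```text
0.3 15.008859258878612 [-2.59  2.08  6.89] [ 0.44  0.39 -0.  ] [ 567.89 -155.47   71.74] -0.27762275311014517 34.8667
0.6 14.758420765343136 [-0.99  2.19  6.72] [0.53 0.4  0.11] [ 567.9  -155.35   71.74] 0.02230258465361735 35.2583
0.9 14.915113940460209 [-1.93  3.49  6.24] [0.67 0.39 0.22] [ 567.94 -155.27   71.72] 0.32222720834255986 35.65
1.22 15.269375804813244 [-0.47  3.94  5.75] [0.83 0.21 0.18] [ 568.01 -155.19   71.72] 0.6421471648461189 36.0583
[-1.09  4.28  6.88] [0.84 0.16 0.2 ] 15.477765095816691
```

View pics/p4.png

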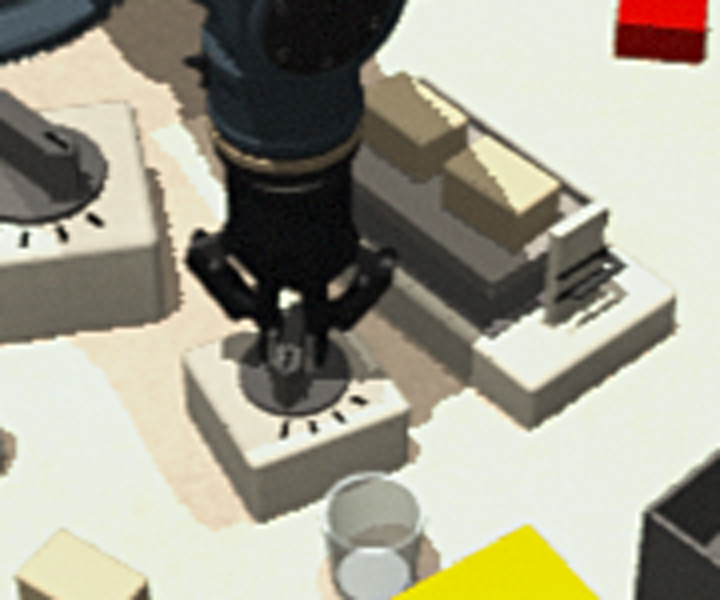

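The nose points at the long third mark (285,428), and the jaws are firm at 15.5 mm. Wrist torque is steady at 0.2 N m. The tray and both blocks are undisturbed, with the pointer between the lines, so I'm handing in.

```bash
python3 -c "
from plant import env
env.close_job(); s=env.read_state(); print(s['time_s'],s['width'],s['joint_pos'][5])"
```

```text
the job is handed in; nothing more can be done
the job is handed in; nothing more can be done
```

I set two cream blocks on the tray, then gripped the dial on the small white control, turned it 1.22 rad clockwise and handed in while still holding it. No verdict is reported, so success isn't confirmed.

**Dial:** In the last picture the nose pointed at the long third mark. The jaws were firm on the bar (15.5 mm) with a steady 0.2 N m of wrist torque. A small widening of the jaws suggests the bar lags the gripper by about 0.03 rad, so the dial should be near 1.19.

**Tray:** After one block my measurements disagreed. The rim and the pointer put the tray anywhere from 25 to 31 mm down, with the best close-up at about 25, on the upper line. I added the second block because that should end inside the lines for every one of those estimates.
- **Pointer:** the pictures after the second block show it between the two lines.
- **Depth:** I expected about 39–45 mm. One rough rim reading was deeper: 83.5 mm, so 44–45 mm sunk, close to the 45 mm limit. I used a single corner and did not resolve this.

**Other things on the counter:** I never moved the arm against any bystander. In the last picture the cup stood where it was, but I did not re-measure the bystanders at the end.

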